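Press the reamer home and ease the sprung arm back up

TASK

The stainless reamer stands too high on the citrus press: use the press's own spring-loaded arm to push it down until its drive engages and it bottoms out solidly, without forcing it any further. Then let the arm come back up slowly, all the way to its rest, and let go of it; it must never snap back. Leave the switch off, keep off the reamer itself, and do not disturb the jug, trivet or mug.

Things in the scene. Friction and masses are not known exactly. Their poses are not given: they have to be found in the camera images.
- press: white electric citrus press, fixed on the counter; place and yaw vary. Origin: on the counter under the reamer axis; its x axis points from the bar (front) to the hinge (rear), z up. Base 235 x 180 mm, 105 mm high, front face at x = -98 mm; above it a bowl of 78 mm radius, rim at z = 152 mm; spout to +y; rear column.
- hinge (a point): middle of the press arm's hinge, at (110, 0, 200) mm in the press frame; the hinge axis lies along the press's y axis.
- bar_mid (a point): middle of the arm's black bar handle: a round bar, 20 mm diameter, along the press's y axis, 230 mm from the hinge, held by two side rails at y = +-72 mm; 120 mm of it are free between the rails, with 60 mm or more free before and behind. At rest 320 mm above the counter and 86 mm in front of the reamer axis. The point turns with the arm.
- press_arm (a joint): arm angle (rad): 0 = raised, at rest (0.55 rad above level); grows as the bar is pulled down; level at 0.55, own stop at 0.67. Sprung: the bar pushes up with about 2 N at rest, 8 N when level (some N more to turn the bar in a hard pinch); let go when down, it snaps up at several rad/s. Slow means under 1 rad/s (0.23 m/s at the bar) throughout, also at the moment of letting go.
- reamer: ribbed stainless cone, 90 mm wide, 62 mm high, on a vertical shaft in the middle of the bowl; origin at its tip, which starts 209 to 217 mm above the counter. It slides down against 2 to 4 N and stays where pushed. How deep it must go cannot be seen: a hidden collar sets it, and the coupling is met with the tip somewhere between 192 and 176 mm.
- switch (a joint): black toggle switch on the front face of the base, low on the left (y = +45 mm): 0 = down = off, 0.9 = up = on. It stands out to 65 mm in front of the face, 20 to 80 mm above the counter.
- jug: clear acrylic jug, 100 mm wide, 112 mm high, under the spout at the +y side of the press; origin under its centre.
- trivet: round cork trivet, 140 mm wide, 12 mm thick, at the -y side of the press; origin under its centre.
- mug: blue ceramic mug, 82 mm wide, 95 mm high, past the trivet on the -y side, a little nearer the robot; origin under its centre.
- pad (a point): middle of the flat rubber underside of the arm's pressing pad (34 mm radius, under a white dome), 110 mm from the hinge along the arm and 20 mm below the line from hinge to bar. It pushes on the reamer's tip; more than 60 N between them damages the drive.
- shaft (a point): top of the bowl's floor on the reamer's axis, 110 mm above the counter, at the press origin. The drive coupling hidden there must engage: its 4 mm of travel take about 14 N on the reamer, some 7 N more at the bar than just before (12 to 16 N in all, with the spring); then comes a solid stop where the force rises steeply. 20 N at the bar is firm enough. Once engaged it stays so.

How it is judged:
On the way, in this order (a step that is already met when the one before it is completed fails the run):
1. the arm, pulled down, has pushed the reamer home: the hidden drive coupling is engaged by more than 3 of its 4 mm (its gap to the collar, 23 mm at first, is below 20 mm) (distance between coupling_c0 and collar_c0 below 0.02 m and value of joint press_arm above 0.3 rad), for 0.2 s.
2. the arm is back up at its rest (value of joint press_arm below 0.03 rad), for 0.2 s.
At the end, for the whole second after the job is handed in: The drive coupling is engaged by more than 3 mm of its 4, the press arm is at rest within 0.03 rad of its raised stop, the switch is off (below 0.2 rad), and jug, mug and trivet are within 30 mm of where they stood (distance between coupling_c0 and collar_c0 below 0.02 m and value of joint press_arm below 0.03 rad and velocity of joint press_arm between -0.05 and 0.05 rad/s and value of joint switch below 0.2 rad and distance of each of jug, mug, trivet from where it was at the start of the episode below 0.03 m); the robot touches nothing.
It fails at once if the arm snaps back: it rises faster than 1.3 rad/s (velocity of joint press_arm below -1.3 rad/s).
It fails at once if the reamer is forced: more than 60 N between pad and reamer (contact force between press_arm_c0 and reamer above 60 N).
It fails at once if the robot itself pushes on the reamer (contact force between any of the fingers, the arm and reamer above 2 N).
It fails at once if the switch is turned on (value of joint switch above 0.45 rad).
It fails at once if jug, mug or trivet is pushed away or tipped (distance of any of jug, mug, trivet from where it was at the start of the episode above 0.03 m or angle between any of jug, mug's own z axis and vertical above 0.3 rad).
It also fails if it takes over 64 s, if anything falls off the work surface, if the arm or the gripper's body presses on something with over 40 N, if the wrist force passes 120 N, or if a joint passes its speed limit or range.

ROBOT

A 6-joint arm with a two-finger parallel gripper is mounted at the origin on the work surface. World frame = base frame: x ahead of the robot, y to its left, z up, the work surface at z = 0. Lengths are in m, angles in rad, forces in N, time in s.
With the tool pointing down it reaches from about 0.375 to 0.825 m from the base axis. Payload 5.5 kg.
Tool frame: the origin (TCP) lies midway between the tips of the shut fingers; the grasp point (between the pads) lies 19 mm behind it (grasp_offset is the distance from the TCP to the grasp point, in m); z points along the fingers, y is the direction in which the jaws open and shut (so a half turn about z gives the same grasp; the last joint's range is limited). The gripper opens to 85 mm and grips with 20 to 120 N. Pads are 22 mm wide; open, the fingers measure 114 mm over their backs; the gripper's body (76 mm by 85 mm) begins 54 mm behind the grasp point. The pads swing forward as they close: fully open they stand 13 mm farther back than shut.
Start: joints at [1.322, 0.314, -0.047, 1.21, 0, 1.571], TCP at [0.148, 0.582, 0.231] pointing down, gripper open.
Joint ranges: [-2.67, 2.67], [-0.69, 1.73], [-1.03, 1.25], [-2.08, 2.16], [-1.42, 1.45], [-3.14, 3.14]. Speed limits (rad/s): [2.39, 2.39, 3.01, 3.14, 3.14, 3.14].

INTERFACE

Orientations are given as a unit quaternion [w, x, y, z].
In Python, from rig import * gives the robot as it stands.
- The arm moves only by the tool carry_out, never from a script. Its argument "series" is a list of rows, each a list of 3 entries, a list of its own where there are three numbers: the closure, from 0 (fully open) to 1 (shut), then the shift along the tool's x, y, z in cm, then the turn, a rotation vector about the tool's x, y, z in degrees. A call has exactly 10 rows; each row is the pose to reach, as a shift and turn from the pose commanded when the call began, along the tool's axes at that moment; what a row does not reach only later rows make up. A row lasts 1/8 s, in which the tool goes at most 62.5 mm and 10.7 degrees, less where a joint would pass 70% of its speed; a pose out of reach is approached as far as the arm can. A call with a gripper value outside its range is refused whole. The fingers move at their own pace and stop on an object; the grip force is fixed at half the most. Time passes only in rows, so rows that repeat a pose let the fingers close, or fill a call up. It gives the time, the measured TCP pose, the force and the opening at its end, in the units of the state.
- get_obs(): the state, without advancing time (a new reading comes with each control period).
- capture(name): name is "side" or "top"; returns the picture (384x512x3 uint8, red, green, blue); there is no depth.
- camera_params(name): a dict with "camera_matrix" (3x3 intrinsics, pixels), "extrinsics" (4x4, takes a point from world to camera coordinates). Camera axes: x right, y up, looking along -z (the intrinsics and any distortion apply to the point x, -y, -z); pixel columns grow to the right and rows downward; lengths in m; the calibration is good to about 2 mm. A picture is of the moment at which its call begins. camera_params takes no time and is no camera call.
- sign_off(): hands the job in, once; it reports no verdict.
Trained networks look in the newest picture that a camera, given by its name, has taken for a name from the list of things; names that differ only in an ending like _2 or _b are one class to them, and where a whole thing is asked for, a point or a joint stands for the part that bears it (a point fixed in the world has none). Each returns a list of dicts, best first, with "confidence" (0 to 1); they miss things now and then, are a little off and sometimes report something else, mostly with a low value. They report only what shows in the picture. A call takes as long as a camera call.
- find_in(camera, query): "extent" ([left, top, right, bottom] in pixels, round what is visible of it).
- outline_of(camera, query): "pixels" (384x512 bool, what is visible of it) and "extent" ([left, top, right, bottom] in pixels, round what is visible of it).
The state is a dict: "time_s": time; "joint_positions": joint angles; "qvel": joint speeds; "joint_torque": joint torques, N m; "ee_pos": TCP position; "ee_rot": TCP orientation; "ft_force": force on the tool from outside, world axes, zero at the start; "ft_torque": the same for the moment, N m; "gripper_width": finger opening in m.
Only numpy, scipy, OpenCV 4.12 (cv2) and the standard library are available. Lean on these libraries where they do the work, as an engineer would, in place of code of your own. Each camera call takes 0.05 s, during which the arm holds its last target.

## Working session

There is one attempt and no reset: what is moved stays moved. The work goes in short steps, Python scripts to look and compute and a tool call to move; the robot and the scene stay as the last step left them, time stands still between calls to the robot, and variables do not carry over. Pictures are saved under pics/ and viewed, and the job is handed in when it is done.

Besides the shell and the picture viewer there is one more tool, called as name([rows], argument=value, ...), one row to a line, values as JSON. carry_out: Moves the arm, as the interface text tells. Its arguments: {"type":"object","properties":{"series":{"type":"array"}},"required":["series"]}

```bash
ls; mkdir -p pics; python3 - <<'E'
from rig import *
import cv2
for n in ("side","top"):
    cv2.imwrite(f"pics/{n}0.png",capture(n)[:,:,::-1])
    p=camera_params(n);print(n,p)
    for q in ("bar_mid","reamer","press","pad","hinge","switch","mug","jug","trivet"):
        r=find_in(n,q); print(q,[(x['extent'],round(x['confidence'],2)) for x in r[:2]])
o=get_obs();print(o)
E
```

```text
pics
side {'camera_matrix': array([[427.26692168,   0.        , 252.43319517],
       [  0.        , 427.26692168, 197.92256158],
       [  0.        ,   0.        ,   1.        ]]), 'extrinsics': array([[ 0.63714615, -0.7707149 , -0.00658259, -0.43013527],
       [ 0.58772698,  0.48031032,  0.65105991, -0.51336877],
       [-0.49861988, -0.41868908,  0.7589978 , -0.96641832],
       [ 0.        ,  0.        ,  0.        ,  1.        ]])}
bar_mid [([165.3, 135.8, 258.4, 180.5], 0.65)]
reamer [([197.4, 177.8, 230.7, 199.2], 0.58), ([217.5, 247.5, 264.9, 287.8], 0.29)]
press [([161.1, 138.8, 267.3, 254.9], 0.83)]
pad []
hinge [([159.7, 139.1, 265.9, 253.3], 0.6)]
switch []
mug [([230.4, 283.6, 267.3, 331.9], 0.56)]
jug [([214.4, 246.8, 264.4, 288.1], 0.72), ([169.7, 153.9, 200.8, 193.8], 0.69)]
trivet [([218.0, 248.2, 266.3, 286.3], 0.92)]
top {'camera_matrix': array([[447.05209066,   0.        , 251.48663538],
       [  0.        , 447.05209066, 189.41817798],
       [  0.        ,   0.        ,   1.        ]]), 'extrinsics': array([[-0.00513113, -0.99997822,  0.00415212, -0.00623582]
[... 642 characters left out ...]
, 247.8, 259.0], 0.21)]
{'time_s': 1.0, 'joint_positions': array([ 1.32200122e+00,  3.13480506e-01, -4.71097470e-02,  1.21020051e+00,
       -2.73698679e-06,  1.57079856e+00]), 'qvel': array([0.00035169, 0.00141942, 0.00028329, 0.00031527, 0.00012672,
       0.00011295]), 'joint_torque': array([ 1.62202192e-03, -5.39464617e+01,  3.40060115e+01,  1.42322271e-03,
       -1.58178682e-04, -3.12083863e-06]), 'ee_pos': array([0.14774049, 0.58151704, 0.23130691]), 'ee_rot': array([1.70293552e-06, 1.24078072e-01, 9.92272459e-01, 2.58940848e-06]), 'ft_force': array([ 0.24853752,  0.61534863, -0.42241038]), 'ft_torque': array([0.00826677, 0.00603981, 0.04969982]), 'gripper_width': 0.08547586089704892}
```

```bash
python3 - <<'E'
import cv2
a=cv2.imread("pics/side0.png")[110:350,120:320];cv2.imwrite("pics/s0c.png",cv2.resize(a,None,fx=2.5,fy=2.5,interpolation=cv2.INTER_CUBIC))
a=cv2.imread("pics/top0.png")[90:310,90:350];cv2.imwrite("pics/t0c.png",cv2.resize(a,None,fx=2.5,fy=2.5,interpolation=cv2.INTER_CUBIC))
E
```

```text
(no output)
```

View pics/s0c.png

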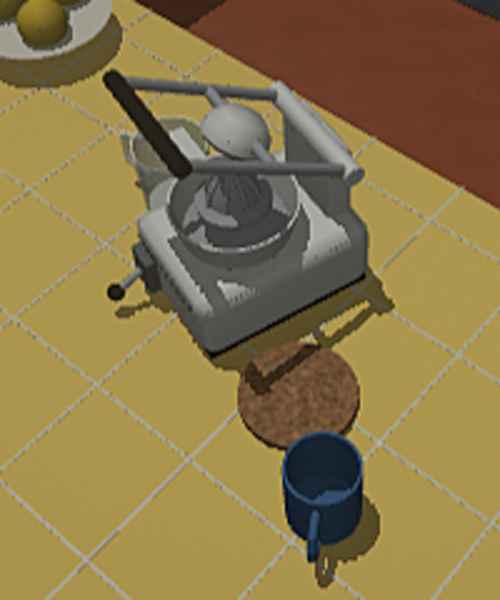

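View pics/t0c.png

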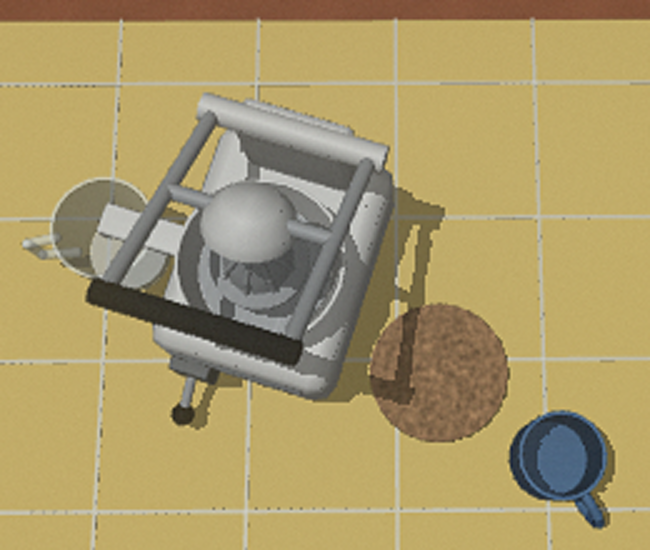

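View pics/side0.png

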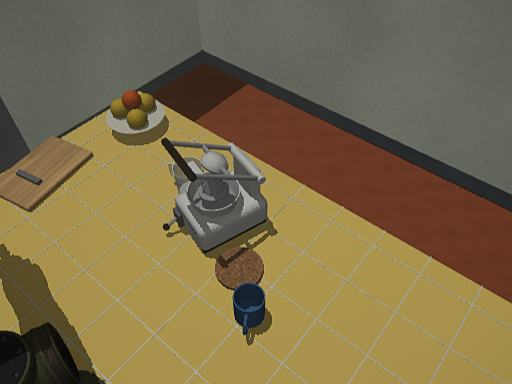

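```bash
cat > h.py <<'E'
import numpy as np, cv2
from rig import *
def proj(n,P):
    p=camera_params(n);E=p['extrinsics'];K=p['camera_matrix']
    c=E[:3,:3]@np.asarray(P,float)+E[:3,3]
    q=K@np.array([c[0],-c[1],-c[2]]);return q[:2]/q[2]
def unproj_z(n,uv,z):
    p=camera_params(n);E=p['extrinsics'];K=p['camera_matrix']
    d=np.linalg.inv(K)@np.array([uv[0],uv[1],1.]);d=np.array([d[0],-d[1],-d[2]])
    R=E[:3,:3];C=-R.T@E[:3,3];w=R.T@d
    return C+w*(z-C[2])/w[2]
def bar(n,box,img,th=60):
    l,t,r,b=map(int,box)
    g=img.max(axis=2)[t:b,l:r]
    m=(g<th).astype(np.uint8)
    k,lab,st,ce=cv2.connectedComponentsWithStats(m)
    i=1+np.argmax(st[1:,4]);ys,xs=np.where(lab==i)
    P=np.c_[xs+l,ys+t].astype(float);rect=cv2.minAreaRect(P.astype(np.float32))
    return P.mean(0),rect,len(P)
E
python3 - <<'E'
from h import *
for n,box in (("top",(120,195,215,240)),("side",(155,130,200,185))):
    im=cv2.imread(f"pics/{n}0.png")
    for th in (50,65,80):
        c,rect,k=bar(n,box,im,th);
        bp=cv2.boxPoints(rect);d=[np.linalg.norm(bp[0]-bp[1]),np.linalg.norm(bp[1]-bp[2])]
        e=[(bp[0]+bp[1])/2,(bp[2]+bp[3])/2] if d[0]<d[1] else [(bp[1]+bp[2])/2,(bp[3]+bp[0])/2]
        print(n,th,k,c.round(1),np.round(e,1).tolist(),np.round(rect[1],1),unproj_z(n,c,.32).round(4),[unproj_z(n,x,.32).round(4).tolist() for x in e])
print(unproj_z("top",(90+252/2.5,90+205/2.5),.28))
for n in("top","side"):
  for q in ("mug","jug","trivet"):
    r=find_in(n,q)
    for x in r[:2]:
      e=x['extent'];print(n,q,x['confidence'],unproj_z(n,((e[0]+e[2])/2,(e[1]+e[3])/2),.05).round(3))
E
```

```text
top 50 180 [194.2 224.8] [[166.8000030517578, 217.6999969482422], [209.3000030517578, 231.1999969482422]] [44.6 10. ] [0.5516 0.0978 0.32  ] [[0.565, 0.1486, 0.32], [0.5395, 0.0698, 0.32]]
top 65 913 [168.3 218.5] [[125.19999694824219, 205.39999389648438], [209.89999389648438, 231.5]] [88.6 10.8] [0.5635 0.1459 0.32  ] [[0.5885, 0.2268, 0.32], [0.5392, 0.0687, 0.32]]
top 80 945 [168.  218.4] [[124.9000015258789, 205.39999389648438], [210.0, 231.10000610351562]] [88.9 11.6] [0.5637 0.1464 0.32  ] [[0.5885, 0.2274, 0.32], [0.5399, 0.0685, 0.32]]
side 50 372 [179.  160.1] [[162.5, 138.60000610351562], [194.10000610351562, 179.89999389648438]] [52.   7.8] [0.5633 0.1421 0.32  ] [[0.592, 0.2334, 0.32], [0.5388, 0.0652, 0.32]]
side 65 410 [178.8 159.7] [[162.39999389648438, 138.6999969482422], [195.5, 180.6999969482422]] [53.5  8.8] [0.5639 0.1433 0.32  ] [[0.5916, 0.2334, 0.32], [0.5391, 0.0607, 0.32]]
side 80 489 [180.2 158.5] [[171.60000610351562, 132.3000030517578], [202.60000610351562, 176.5]] [54.  29.2] [0.5692 0.1437 0.32  ] [[0.6244, 0.2333, 0.32], [0.5597, 0.0573, 0.32]]
[0.66293113 0.11191124 0.28      ]
top mug 0.68 [ 0.464 -0.157  0.05 ]
top jug 0.55 [0.695 0.294 0.05 ]
top jug 0.26 [0.689 0.166 0.05 ]
top trivet 0.93 [ 0.554 -0.044  0.05 ]
top trivet 0.21 [0.673 0.156 0.05 ]
side mug 0.56 [ 0.469 -0.159  0.05 ]
side jug 0.72 [ 0.544 -0.062  0.05 ]
side jug 0.69 [0.701 0.308 0.05 ]
side trivet 0.92 [ 0.549 -0.068  0.05 ]
```

```bash
cat >> h.py <<'E'
from scipy.spatial.transform import Rotation as R
O=lambda:get_obs()
YAW=np.arctan2(-0.296,0.955)
PX=np.array([np.cos(YAW),np.sin(YAW),0]);PY=np.array([-PX[1],PX[0],0])
BAR=np.array([0.5637,0.146,0.320]);HINGE=BAR+0.196*PX-np.array([0,0,.12])
def Rt(q): return R.from_quat([q[1],q[2],q[3],q[0]])
def target(theta,tilt,back=0.019):
    """TCP pose for bar at arm angle theta; tilt = tool rotation (rad), + = tool points rearward"""
    a=0.55-theta
    b=HINGE+0.23*(-np.cos(a)*PX+np.array([0,0,np.sin(a)]))
    z=np.sin(tilt)*PX-np.array([0,0,np.cos(tilt)])
    y=np.cos(tilt)*PX+np.array([0,0,np.sin(tilt)])
    x=np.cross(y,z)
    return b+back*z, R.from_matrix(np.c_[x,y,z])
def rel(p0,R0,p,Rr):
    return (R0.inv().apply(p-p0)*100).round(2), np.degrees((R0.inv()*Rr).as_rotvec()).round(1)
E
python3 - <<'E'
from h import *
o=O();p0=o['ee_pos'];R0=Rt(o['ee_rot'])
p,r=target(0,0);p=p+[0,0,.075];print(np.degrees(YAW),p,rel(p0,R0,p,r))
E
```

```text
-17.220699375649904 [0.56362297 0.14602387 0.37621806] (array([-51.03, -31.97, -14.49]), array([-0., -0., 93.]))
```

carry_out([
  [0,[-4,-2.5,-4],[0,0,9]],
  [0,[-8.5,-5.3,-7],[0,0,18]],
  [0,[-13,-8.1,-10],[0,0,27]],
  [0,[-18,-11.3,-12],[0,0,36]],
  [0,[-23,-14.4,-14],[0,0,45]],
  [0,[-28,-17.5,-14.5],[0,0,54]],
  [0,[-33,-20.7,-14.5],[0,0,63]],
  [0,[-38,-23.8,-14.5],[0,0,72]],
  [0,[-42.5,-26.6,-14.5],[0,0,81]],
  [0,[-46,-28.8,-14.5],[0,0,90]],
])

```text
time_s: 2.55
ee_pos: [0.524, 0.1873, 0.3763]
ee_rot: [0.0, 0.791, 0.611, 0.0]
ft_force: [0.5, 0.2, -0.3]
gripper_width: 0.0854
```

```bash
python3 - <<'E'
from h import *
o=O();p0=o['ee_pos'];R0=Rt(o['ee_rot']);print(o['time_s'],p0,o['joint_positions'],o['ft_force'])
p,r=target(0,0);p=p+[0,0,.075];print(p,rel(p0,R0,p,r))
E
```

```text
2.55 [0.52395898 0.18727502 0.3763148 ] [ 3.43327822e-01  2.15645236e-01  1.50823589e-01  1.50568424e+00
 -9.31674795e-05  2.16945442e+00] [ 0.45979401  0.22508679 -0.29852449]
[0.56362297 0.14602387 0.37621806] (array([-2.99,  4.88,  0.01]), array([ 0. , -0. ,  2.6]))
```

carry_out([
  [0,[-1,1.6,0],[0,0,1]],
  [0,[-2,3.2,0],[0,0,2]],
  [0,[-3,4.9,0],[0,0,2.6]],
  [0,[-3,4.9,0],[0,0,2.6]],
  [0,[-3,4.9,0.5],[0,0,2.6]],
  [0,[-3,4.9,1.5],[0,0,2.6]],
  [0,[-3,4.9,1.5],[0,0,2.6]],
  [0,[-3,4.9,1.5],[0,0,2.6]],
  [0,[-3,4.9,1.5],[0,0,2.6]],
  [0,[-3,4.9,1.5],[0,0,2.6]],
])

```text
time_s: 3.8
ee_pos: [0.5628, 0.148, 0.3616]
ee_rot: [0.0, 0.803, 0.596, 0.0]
ft_force: [-0.6, -0.5, -0.0]
gripper_width: 0.0856
```

```bash
python3 - <<'E'
from h import *
o=O();p0=o['ee_pos'];R0=Rt(o['ee_rot']);print(o['time_s'],p0,o['joint_positions'],o['ft_force'])
p,r=target(0,0);print(p,rel(p0,R0,p,r))
for n,b in (("top",(90,90,350,310)),("side",(120,60,320,260))):
    im=capture(n)[:,:,::-1].copy()
    im=im[b[1]:b[3],b[0]:b[2]]
    cv2.imwrite(f"pics/{n}1.png",cv2.resize(im,None,fx=2.5,fy=2.5,interpolation=cv2.INTER_CUBIC))
E
```

```text
3.8 [0.56282621 0.14800756 0.36155857] [2.57149229e-01 2.64302487e-01 1.79878038e-01 1.48596606e+00
 1.18197490e-06 2.12210010e+00] [-0.58872865 -0.46598638 -0.01483661]
[0.56362297 0.14602387 0.30121806] (array([-0.17,  0.13,  6.03]), array([ 0. , -0. ,  0.4]))
```

View pics/top1.png

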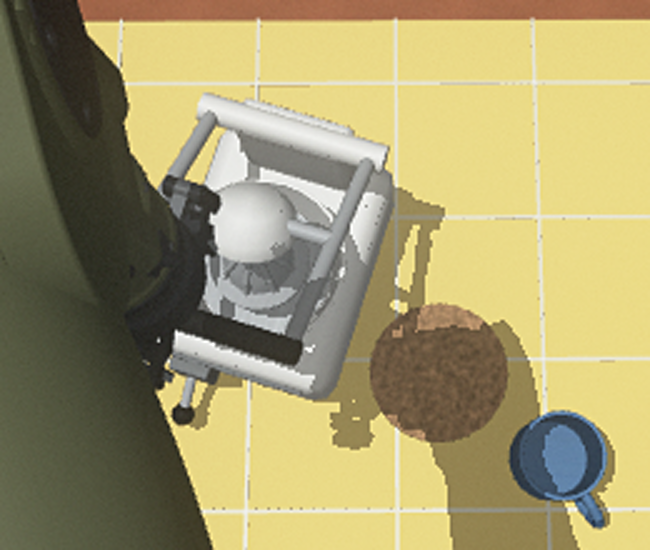

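View pics/side1.png

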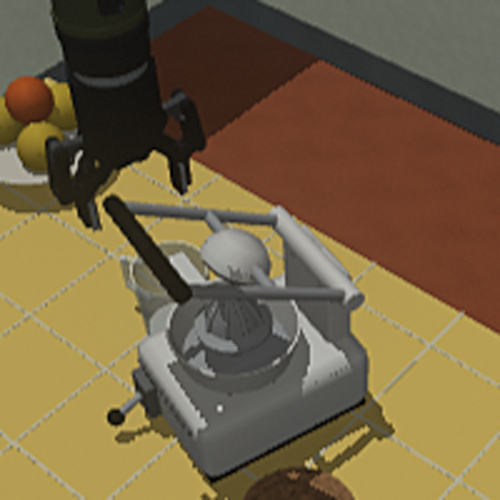

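```bash
python3 - <<'E'
from h import *
o=O();p0=o['ee_pos'];R0=Rt(o['ee_rot'])
f=lambda P:((proj("side",P)-[120,60])*2.5).round(0)
y=R0.apply([0,1,0]);z=R0.apply([0,0,1])
print("bar",f(BAR),f(BAR+.083*PY),f(BAR-.083*PY),"tips",f(p0-.013*z+.045*y),f(p0-.013*z-.045*y))
E
```

```text
bar [145. 248.] [109. 202.] [184. 299.] tips [177. 189.] [ 92. 225.]
```

carry_out([
  [0,[0,0.1,1],[0,0,0]],
  [0,[0,0.1,2.2],[0,0,0]],
  [0,[0,0.1,3.4],[0,0,0]],
  [0,[0,0.1,4.6],[0,0,0]],
  [0,[0,0.1,5.5],[0,0,0]],
  [0,[0,0.1,6.0],[0,0,0]],
  [0,[0,0.1,6.0],[0,0,0]],
  [0,[0,0.1,6.0],[0,0,0]],
  [0,[0,0.1,6.0],[0,0,0]],
  [0,[0,0.1,6.0],[0,0,0]],
])

```text
time_s: 5.15
ee_pos: [0.5639, 0.1477, 0.3016]
ee_rot: [0.0, 0.803, 0.596, 0.0]
ft_force: [-1.1, -0.8, 0.6]
gripper_width: 0.0852
```

```bash
python3 - <<'E'
from h import *
o=O();p0=o['ee_pos'];R0=Rt(o['ee_rot']);print(o['time_s'],p0,o['joint_positions'],o['ft_force'])
p,r=target(0,0);print(p,rel(p0,R0,p,r))
for n,b in (("side",(120,60,280,220)),):
    im=capture(n)[:,:,::-1].copy()
    im=im[b[1]:b[3],b[0]:b[2]]
    cv2.imwrite(f"pics/{n}2.png",cv2.resize(im,None,fx=3.5,fy=3.5,interpolation=cv2.INTER_CUBIC))
E
```

```text
5.15 [0.56387057 0.14772271 0.3015918 ] [ 2.56244211e-01  2.63786590e-01  4.49870621e-02  1.35148961e+00
 -3.97833521e-05  2.12120141e+00] [-1.1049033  -0.78327948  0.56147863]
[0.56362297 0.14602387 0.30121806] (array([-0.17,  0.03,  0.04]), array([ 0. , -0. ,  0.4]))
```

View pics/side2.png

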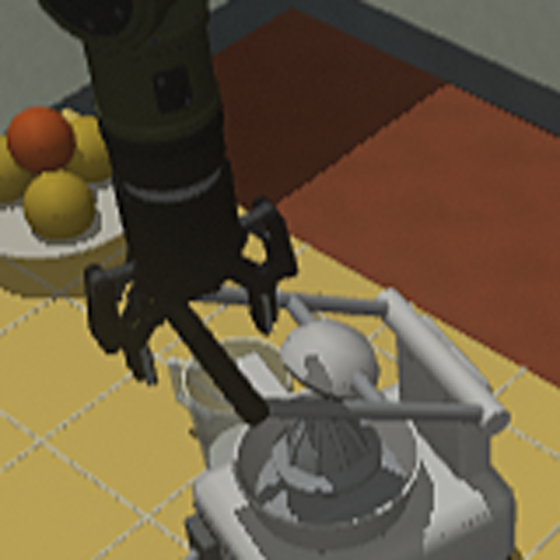

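The fingers stand before and behind the bar: tips at about (145,375) and (265,325) in the crop, with the bar between them. Next I close.

carry_out([
  [0.3,[0,0,0],[0,0,0]],
  [0.5,[0,0,0],[0,0,0]],
  [0.6,[0,0,0],[0,0,0]],
  [0.7,[0,0,0],[0,0,0]],
  [0.8,[0,0,0],[0,0,0]],
  [1,[0,0,0],[0,0,0]],
  [1,[0,0,0],[0,0,0]],
  [1,[0,0,0],[0,0,0]],
  [1,[0,0,0],[0,0,0]],
  [1,[0,0,0],[0,0,0]],
])

```text
time_s: 6.45
ee_pos: [0.5637, 0.1477, 0.3015]
ee_rot: [-0.0, 0.803, 0.596, 0.0]
ft_force: [-2.0, 1.1, 3.9]
gripper_width: 0.0184
```

```bash
cat >> h.py <<'E'
def st(tilt_of=lambda th:th, steps=(), th0=0, dz=0.0, comm=None):
    o=O();p0=o['ee_pos'];R0=Rt(o['ee_rot']);print(o['time_s'],p0.round(4),o['joint_positions'].round(2),o['ft_force'].round(1),round(o['gripper_width'],4))
    g=p0-.019*R0.apply([0,0,1]);v=g-HINGE
    a=np.arctan2(v[2],-v@PX);print("theta est",0.55-a,"rad",np.hypot(v[2],v@PX),"lat",v@PY,'Ftan down',-(o['ft_force'][2]*np.cos(a)+o['ft_force']@PX*-(-np.sin(a))))
    pa,ra=target(th0,tilt_of(th0))
    for t in steps:
        p,r=target(t,tilt_of(t));print(t,*[x.tolist() for x in rel(pa,ra,p,r)])
E
python3 - <<'E'
from h import *
st(steps=[.02,.04,.06,.08,.1,.15,.2])
E
```

```text
6.45 [0.5637 0.1477 0.3015] [0.26 0.26 0.04 1.35 0.   2.12] [-2.   1.1  3.9] 0.0184
theta est 5.2727023446941246e-05 rad 0.230546116032827 lat 0.0016500394178083039 Ftan down -2.1426893001231546
0.02 [-0.0, -0.2, 0.39] [-1.1, 0.0, 0.0]
0.04 [0.0, -0.39, 0.79] [-2.3, 0.0, 0.0]
0.06 [-0.0, -0.57, 1.19] [-3.4, 0.0, 0.0]
0.08 [-0.0, -0.75, 1.6] [-4.6, 0.0, 0.0]
0.1 [-0.0, -0.91, 2.01] [-5.7, 0.0, 0.0]
0.15 [0.0, -1.29, 3.04] [-8.6, 0.0, 0.0]
0.2 [0.0, -1.62, 4.1] [-11.5, 0.0, 0.0]
```

carry_out([
  [1,[0,-0.2,0.39],[-1.1,0,0]],
  [1,[0,-0.39,0.79],[-2.3,0,0]],
  [1,[0,-0.57,1.19],[-3.4,0,0]],
  [1,[0,-0.75,1.6],[-4.6,0,0]],
  [1,[0,-0.91,2.01],[-5.7,0,0]],
  [1,[0,-1.1,2.5],[-7.1,0,0]],
  [1,[0,-1.29,3.04],[-8.6,0,0]],
  [1,[0,-1.45,3.55],[-10,0,0]],
  [1,[0,-1.62,4.1],[-11.5,0,0]],
  [1,[0,-1.62,4.1],[-11.5,0,0]],
])

```text
time_s: 7.7
ee_pos: [0.5481, 0.1526, 0.2603]
ee_rot: [0.081, 0.799, 0.593, 0.06]
ft_force: [-1.7, 0.4, 4.3]
gripper_width: 0.0179
```

```bash
sed -i "s/-(o\['ft_force'\]\[2\]\*np.cos(a)+o\['ft_force'\]@PX\*-(-np.sin(a)))/o['ft_force'][2]*np.cos(a)+o['ft_force']@PX*np.sin(a)/" h.py; python3 - <<'E'
from h import *
st(th0=.2,steps=[.22,.24,.26,.28,.3,.32,.34,.36,.38,.4])
E
```

```text
7.7 [0.5481 0.1526 0.2603] [ 0.34  0.1  -0.26  1.04 -0.12  2.2 ] [-1.7  0.4  4.3] 0.0179
theta est 0.20084077899885644 rad 0.23056457249480752 lat 0.001647199023914956 Ftan down 3.4094103895928467
0.22 [0.0, -0.2, 0.39] [-1.1, 0.0, -0.0]
0.24 [0.0, -0.39, 0.79] [-2.3, -0.0, -0.0]
0.26 [0.0, -0.57, 1.19] [-3.4, -0.0, 0.0]
0.28 [-0.0, -0.75, 1.6] [-4.6, 0.0, 0.0]
0.3 [-0.0, -0.91, 2.01] [-5.7, -0.0, -0.0]
0.32 [-0.0, -1.07, 2.42] [-6.9, 0.0, 0.0]
0.34 [0.0, -1.22, 2.84] [-8.0, 0.0, 0.0]
0.36 [0.0, -1.36, 3.25] [-9.2, -0.0, -0.0]
0.38 [0.0, -1.5, 3.67] [-10.3, 0.0, 0.0]
0.4 [0.0, -1.62, 4.1] [-11.5, 0.0, -0.0]
```

carry_out([
  [1,[0,-0.2,0.39],[-1.1,0,0]],
  [1,[0,-0.39,0.79],[-2.3,0,0]],
  [1,[0,-0.57,1.19],[-3.4,0,0]],
  [1,[0,-0.75,1.6],[-4.6,0,0]],
  [1,[0,-0.91,2.01],[-5.7,0,0]],
  [1,[0,-1.07,2.42],[-6.9,0,0]],
  [1,[0,-1.22,2.84],[-8,0,0]],
  [1,[0,-1.36,3.25],[-9.2,0,0]],
  [1,[0,-1.36,3.25],[-9.2,0,0]],
  [1,[0,-1.36,3.25],[-9.2,0,0]],
])

```text
time_s: 8.95
ee_pos: [0.5416, 0.1546, 0.226]
ee_rot: [0.144, 0.79, 0.586, 0.107]
ft_force: [-6.2, 1.0, 6.3]
gripper_width: 0.0181
```

```bash
python3 - <<'E'
from h import *
st(th0=.36,steps=[.37,.38,.39,.4,.41,.42,.43])
E
```

```text
8.95 [0.5416 0.1546 0.226 ] [ 0.41  0.02 -0.48  0.8  -0.23  2.25] [-6.2  1.   6.3] 0.0181
theta est 0.358820499212252 rad 0.23055820941146274 lat 0.001661791919106316 Ftan down 5.010520821230578
0.37 [-0.0, -0.1, 0.2] [-0.6, 0.0, 0.0]
0.38 [0.0, -0.2, 0.39] [-1.1, 0.0, 0.0]
0.39 [0.0, -0.29, 0.59] [-1.7, 0.0, -0.0]
0.4 [0.0, -0.39, 0.79] [-2.3, 0.0, 0.0]
0.41 [-0.0, -0.48, 0.99] [-2.9, 0.0, 0.0]
0.42 [-0.0, -0.57, 1.19] [-3.4, 0.0, 0.0]
0.43 [0.0, -0.66, 1.4] [-4.0, 0.0, 0.0]
```

carry_out([
  [1,[0,-0.15,0.2],[-0.6,0,0]],
  [1,[0,-0.25,0.39],[-1.1,0,0]],
  [1,[0,-0.34,0.59],[-1.7,0,0]],
  [1,[0,-0.44,0.79],[-2.3,0,0]],
  [1,[0,-0.53,0.99],[-2.9,0,0]],
  [1,[0,-0.62,1.19],[-3.4,0,0]],
  [1,[0,-0.62,1.19],[-3.4,0,0]],
  [1,[0,-0.62,1.19],[-3.4,0,0]],
  [1,[0,-0.62,1.19],[-3.4,0,0]],
  [1,[0,-0.62,1.19],[-3.4,0,0]],
])

```text
time_s: 10.2
ee_pos: [0.5405, 0.155, 0.213]
ee_rot: [0.168, 0.785, 0.583, 0.125]
ft_force: [-4.7, 0.5, 7.2]
gripper_width: 0.0179
```

```bash
python3 - <<'E'
from h import *
st(th0=.42,steps=[.43,.44,.45])
E
```

```text
10.2 [0.5405 0.155  0.213 ] [ 0.44 -0.01 -0.55  0.7  -0.28  2.26] [-4.7  0.5  7.2] 0.0179
theta est 0.41802933453927216 rad 0.23057161729038178 lat 0.0016774301705043632 Ftan down 6.575050835810889
0.43 [0.0, -0.1, 0.2] [-0.6, -0.0, 0.0]
0.44 [0.0, -0.2, 0.39] [-1.1, -0.0, 0.0]
0.45 [0.0, -0.29, 0.59] [-1.7, 0.0, 0.0]
```

carry_out([
  [1,[0,-0.05,0.1],[-0.3,0,0]],
  [1,[0,-0.1,0.2],[-0.6,0,0]],
  [1,[0,-0.15,0.3],[-0.9,0,0]],
  [1,[0,-0.2,0.39],[-1.1,0,0]],
  [1,[0,-0.2,0.39],[-1.1,0,0]],
  [1,[0,-0.2,0.39],[-1.1,0,0]],
  [1,[0,-0.2,0.39],[-1.1,0,0]],
  [1,[0,-0.2,0.39],[-1.1,0,0]],
  [1,[0,-0.2,0.39],[-1.1,0,0]],
  [1,[0,-0.2,0.39],[-1.1,0,0]],
])

```text
time_s: 11.45
ee_pos: [0.5403, 0.1551, 0.2087]
ee_rot: [0.175, 0.784, 0.581, 0.13]
ft_force: [-4.9, 1.0, 6.2]
gripper_width: 0.018
```

```bash
python3 - <<'E'
from h import *
st()
E
```

```text
11.45 [0.5403 0.1551 0.2087] [ 0.45 -0.01 -0.58  0.67 -0.29  2.27] [-4.9  1.   6.2] 0.018
theta est 0.43747532418179585 rad 0.23057764971026898 lat 0.001664232113299502 Ftan down 5.582183150512116
```

carry_out([
  [1,[0,-0.05,0.1],[-0.3,0,0]],
  [1,[0,-0.1,0.2],[-0.6,0,0]],
  [1,[0,-0.15,0.3],[-0.9,0,0]],
  [1,[0,-0.2,0.39],[-1.1,0,0]],
  [1,[0,-0.2,0.39],[-1.1,0,0]],
  [1,[0,-0.2,0.39],[-1.1,0,0]],
  [1,[0,-0.2,0.39],[-1.1,0,0]],
  [1,[0,-0.2,0.39],[-1.1,0,0]],
  [1,[0,-0.2,0.39],[-1.1,0,0]],
  [1,[0,-0.2,0.39],[-1.1,0,0]],
])

```text
time_s: 12.7
ee_pos: [0.5402, 0.1551, 0.2044]
ee_rot: [0.183, 0.782, 0.58, 0.136]
ft_force: [-5.4, 2.3, 8.0]
gripper_width: 0.0182
```

```bash
python3 - <<'E'
from h import *
st()
E
```

```text
12.7 [0.5402 0.1551 0.2044] [ 0.46 -0.02 -0.6   0.64 -0.31  2.27] [-5.4  2.3  8. ] 0.0182
theta est 0.4571420965831205 rad 0.230569257834968 lat 0.0016988681846219027 Ftan down 7.42111716440881
```

carry_out([
  [1,[0,-0.05,0.1],[-0.3,0,0]],
  [1,[0,-0.1,0.2],[-0.6,0,0]],
  [1,[0,-0.15,0.3],[-0.9,0,0]],
  [1,[0,-0.2,0.39],[-1.1,0,0]],
  [1,[0,-0.2,0.39],[-1.1,0,0]],
  [1,[0,-0.2,0.39],[-1.1,0,0]],
  [1,[0,-0.2,0.39],[-1.1,0,0]],
  [1,[0,-0.2,0.39],[-1.1,0,0]],
  [1,[0,-0.2,0.39],[-1.1,0,0]],
  [1,[0,-0.2,0.39],[-1.1,0,0]],
])

```text
time_s: 13.95
ee_pos: [0.5402, 0.1551, 0.2006]
ee_rot: [0.191, 0.78, 0.579, 0.142]
ft_force: [-9.5, -0.1, 12.0]
gripper_width: 0.0182
```

```bash
python3 - <<'E'
from h import *
st()
E
```

```text
13.95 [0.5402 0.1551 0.2006] [ 0.47 -0.02 -0.62  0.61 -0.32  2.27] [-9.5 -0.1 12. ] 0.0182
theta est 0.4742039507079585 rad 0.23054883240184962 lat 0.0017017314018334445 Ftan down 11.256687770965428
```

carry_out([
  [1,[0,-0.05,0.1],[-0.3,0,0]],
  [1,[0,-0.1,0.2],[-0.6,0,0]],
  [1,[0,-0.1,0.2],[-0.6,0,0]],
  [1,[0,-0.1,0.2],[-0.6,0,0]],
  [1,[0,-0.1,0.2],[-0.6,0,0]],
  [1,[0,-0.1,0.2],[-0.6,0,0]],
  [1,[0,-0.1,0.2],[-0.6,0,0]],
  [1,[0,-0.1,0.2],[-0.6,0,0]],
  [1,[0,-0.1,0.2],[-0.6,0,0]],
  [1,[0,-0.1,0.2],[-0.6,0,0]],
])

```text
time_s: 15.2
ee_pos: [0.5402, 0.1551, 0.1983]
ee_rot: [0.195, 0.779, 0.578, 0.145]
ft_force: [-9.3, 1.3, 11.0]
gripper_width: 0.0184
```

```bash
python3 - <<'E'
from h import *
st()
E
```

```text
15.2 [0.5402 0.1551 0.1983] [ 0.47 -0.02 -0.64  0.59 -0.33  2.28] [-9.3  1.3 11. ] 0.0184
theta est 0.4844247911267632 rad 0.23054779097658087 lat 0.0017205696444645702 Ftan down 10.382833507888106
```

Force has plateaued, which fits the coupling travelling. Continuing in small steps.

carry_out([
  [1,[0,-0.05,0.1],[-0.3,0,0]],
  [1,[0,-0.1,0.2],[-0.6,0,0]],
  [1,[0,-0.1,0.2],[-0.6,0,0]],
  [1,[0,-0.1,0.2],[-0.6,0,0]],
  [1,[0,-0.1,0.2],[-0.6,0,0]],
  [1,[0,-0.1,0.2],[-0.6,0,0]],
  [1,[0,-0.1,0.2],[-0.6,0,0]],
  [1,[0,-0.1,0.2],[-0.6,0,0]],
  [1,[0,-0.1,0.2],[-0.6,0,0]],
  [1,[0,-0.1,0.2],[-0.6,0,0]],
])

```text
time_s: 16.45
ee_pos: [0.5403, 0.1551, 0.1961]
ee_rot: [0.199, 0.778, 0.577, 0.148]
ft_force: [-10.3, 0.8, 12.1]
gripper_width: 0.0184
```

```bash
python3 - <<'E'
from h import *
st()
E
```

```text
16.45 [0.5403 0.1551 0.1961] [ 0.48 -0.03 -0.65  0.58 -0.34  2.28] [-10.3   0.8  12.1] 0.0184
theta est 0.4946691493495185 rad 0.23056051577273293 lat 0.001697170170589039 Ftan down 11.566330762477959
```

carry_out([
  [1,[0,-0.05,0.1],[-0.3,0,0]],
  [1,[0,-0.1,0.2],[-0.6,0,0]],
  [1,[0,-0.1,0.2],[-0.6,0,0]],
  [1,[0,-0.1,0.2],[-0.6,0,0]],
  [1,[0,-0.1,0.2],[-0.6,0,0]],
  [1,[0,-0.1,0.2],[-0.6,0,0]],
  [1,[0,-0.1,0.2],[-0.6,0,0]],
  [1,[0,-0.1,0.2],[-0.6,0,0]],
  [1,[0,-0.1,0.2],[-0.6,0,0]],
  [1,[0,-0.1,0.2],[-0.6,0,0]],
])

```text
time_s: 17.7
ee_pos: [0.5404, 0.1551, 0.1941]
ee_rot: [0.203, 0.777, 0.576, 0.151]
ft_force: [-11.2, 1.8, 15.0]
gripper_width: 0.0181
```

```bash
python3 - <<'E'
from h import *
st()
E
```

```text
17.7 [0.5404 0.1551 0.1941] [ 0.48 -0.03 -0.66  0.56 -0.35  2.28] [-11.2   1.8  15. ] 0.0181
theta est 0.5036150628648741 rad 0.23053540069559936 lat 0.0017018134168184317 Ftan down 14.430887742661232
```

carry_out([
  [1,[0,-0.03,0.06],[-0.2,0,0]],
  [1,[0,-0.06,0.12],[-0.4,0,0]],
  [1,[0,-0.1,0.2],[-0.6,0,0]],
  [1,[0,-0.1,0.2],[-0.6,0,0]],
  [1,[0,-0.1,0.2],[-0.6,0,0]],
  [1,[0,-0.1,0.2],[-0.6,0,0]],
  [1,[0,-0.1,0.2],[-0.6,0,0]],
  [1,[0,-0.1,0.2],[-0.6,0,0]],
  [1,[0,-0.1,0.2],[-0.6,0,0]],
  [1,[0,-0.1,0.2],[-0.6,0,0]],
])

```text
time_s: 18.95
ee_pos: [0.5405, 0.1551, 0.1931]
ee_rot: [0.207, 0.776, 0.576, 0.154]
ft_force: [-20.0, -0.9, 26.4]
gripper_width: 0.0182
```

```bash
python3 - <<'E'
from h import *
st()
E
```

```text
18.95 [0.5405 0.1551 0.1931] [ 0.49 -0.03 -0.67  0.54 -0.36  2.28] [-20.   -0.9  26.4] 0.0182
theta est 0.5084732302580811 rad 0.23048601822499054 lat 0.0017257600724502767 Ftan down 25.63460313584255
```

Solidly bottomed: the tangential force went from 14 N to 26 N in about 1 mm. Now back up slowly.

```bash
python3 - <<'E'
from h import *
st(th0=.52,steps=[.51,.5,.48,.46,.44,.42,.4,.38,.36,.34])
print()
st(th0=.34,steps=[.32,.3,.28,.26,.24,.22,.2,.18,.16,.15])
print()
st(th0=.15,steps=[.13,.11,.09,.07,.05,.03])
E
```

```text
18.95 [0.5405 0.1551 0.1931] [ 0.49 -0.03 -0.67  0.54 -0.36  2.28] [-20.   -0.9  26.4] 0.0182
theta est 0.5084732302580811 rad 0.23048601822499054 lat 0.0017257600724502767 Ftan down 25.63460313584255
0.51 [-0.0, 0.1, -0.2] [0.6, 0.0, 0.0]
0.5 [-0.0, 0.21, -0.39] [1.1, -0.0, 0.0]
0.48 [-0.0, 0.42, -0.78] [2.3, 0.0, -0.0]
0.46 [-0.0, 0.64, -1.16] [3.4, 0.0, -0.0]
0.44 [0.0, 0.87, -1.53] [4.6, -0.0, 0.0]
0.42 [-0.0, 1.11, -1.91] [5.7, 0.0, -0.0]
0.4 [-0.0, 1.35, -2.27] [6.9, 0.0, -0.0]
0.38 [-0.0, 1.6, -2.64] [8.0, -0.0, -0.0]
0.36 [-0.0, 1.86, -2.99] [9.2, -0.0, -0.0]
0.34 [-0.0, 2.13, -3.35] [10.3, -0.0, -0.0]

18.95 [0.5405 0.1551 0.1931] [ 0.49 -0.03 -0.67  0.54 -0.36  2.28] [-20.   -0.9  26.4] 0.0182
theta est 0.5084732302580811 rad 0.23048601822499054 lat 0.0017257600724502767 Ftan down 25.63460313584255
0.32 [-0.0, 0.21, -0.39] [1.1, 0.0, 0.0]
0.3 [-0.0, 0.42, -0.78] [2.3, 0.0, 0.0]
0.28 [-0.0, 0.64, -1.16] [3.4, 0.0, 0.0]
0.26 [0.0, 0.87, -1.53] [4.6, 0.0, 0.0]
0.24 [-0.0, 1.11, -1.91] [5.7, 0.0, 0.0]
0.22 [0.0, 1.35, -2.27] [6.9, 0.0, -0.0]
0.2 [-0.0, 1.6, -2.64] [8.0, -0.0, 0.0]
0.18 [0.0, 1.86, -2.99] [9.2, 0.0, 0.0]
0.16 [-0.0, 2.13, -3.35] [10.3, -0.0, 0.0]
0.15 [-0.0, 2.26, -3.52] [10.9, 0.0, 0.0]

18.95 [0.5405 0.1551 0.1931] [ 0.49 -0.03 -0.67  0.54 -0.36  2.28] [-20.   -0.9  26.4] 0.0182
theta est 0.5084732302580811 rad 0.23048601822499054 lat 0.0017257600724502767 Ftan down 25.63460313584255
0.13 [-0.0, 0.21, -0.39] [1.1, 0.0, -0.0]
0.11 [-0.0, 0.42, -0.78] [2.3, 0.0, -0.0]
0.09 [-0.0, 0.64, -1.16] [3.4, 0.0, -0.0]
0.07 [-0.0, 0.87, -1.53] [4.6, 0.0, -0.0]
0.05 [0.0, 1.11, -1.91] [5.7, -0.0, -0.0]
0.03 [0.0, 1.35, -2.27] [6.9, 0.0, -0.0]
```

carry_out([
  [1,[0,0.1,-0.2],[0.6,0,0]],
  [1,[0,0.21,-0.39],[1.1,0,0]],
  [1,[0,0.42,-0.78],[2.3,0,0]],
  [1,[0,0.64,-1.16],[3.4,0,0]],
  [1,[0,0.87,-1.53],[4.6,0,0]],
  [1,[0,1.11,-1.91],[5.7,0,0]],
  [1,[0,1.35,-2.27],[6.9,0,0]],
  [1,[0,1.6,-2.64],[8,0,0]],
  [1,[0,1.86,-2.99],[9.2,0,0]],
  [1,[0,2.13,-3.35],[10.3,0,0]],
])

```text
time_s: 20.2
ee_pos: [0.5422, 0.1545, 0.2306]
ee_rot: [0.136, 0.792, 0.587, 0.101]
ft_force: [-2.5, 1.0, 4.9]
gripper_width: 0.0177
```

```bash
python3 - <<'E'
from h import *
st()
E
```

```text
20.2 [0.5422 0.1545 0.2306] [ 0.4   0.03 -0.45  0.83 -0.22  2.24] [-2.5  1.   4.9] 0.0177
theta est 0.337865495359072 rad 0.2305836312862133 lat 0.001691238402408549 Ftan down 4.218257593595965
```

carry_out([
  [1,[0,0.21,-0.39],[1.1,0,0]],
  [1,[0,0.42,-0.78],[2.3,0,0]],
  [1,[0,0.64,-1.16],[3.4,0,0]],
  [1,[0,0.87,-1.53],[4.6,0,0]],
  [1,[0,1.11,-1.91],[5.7,0,0]],
  [1,[0,1.35,-2.27],[6.9,0,0]],
  [1,[0,1.6,-2.64],[8,0,0]],
  [1,[0,1.86,-2.99],[9.2,0,0]],
  [1,[0,2.13,-3.35],[10.3,0,0]],
  [1,[0,2.26,-3.52],[10.9,0,0]],
])

```text
time_s: 21.45
ee_pos: [0.5512, 0.1516, 0.271]
ee_rot: [0.06, 0.801, 0.594, 0.045]
ft_force: [1.8, 0.4, 3.6]
gripper_width: 0.0178
```

```bash
python3 - <<'E'
from h import *
st()
E
```

```text
21.45 [0.5512 0.1516 0.271 ] [ 0.32  0.14 -0.19  1.12 -0.09  2.18] [1.8 0.4 3.6] 0.0178
theta est 0.15012991442811685 rad 0.23059304333729788 lat 0.0016232197247996025 Ftan down 3.9339419722335185
```

carry_out([
  [1,[0,0.21,-0.39],[1.1,0,0]],
  [1,[0,0.42,-0.78],[2.3,0,0]],
  [1,[0,0.64,-1.16],[3.4,0,0]],
  [1,[0,0.87,-1.53],[4.6,0,0]],
  [1,[0,1.11,-1.91],[5.7,0,0]],
  [1,[0,1.35,-2.27],[6.9,0,0]],
  [1,[0,1.35,-2.27],[6.9,0,0]],
  [1,[0,1.35,-2.27],[6.9,0,0]],
  [1,[0,1.35,-2.27],[6.9,0,0]],
  [1,[0,1.35,-2.27],[6.9,0,0]],
])

```text
time_s: 22.7
ee_pos: [0.5605, 0.1487, 0.2951]
ee_rot: [0.012, 0.803, 0.596, 0.009]
ft_force: [4.9, 0.9, 0.8]
gripper_width: 0.0185
```

```bash
python3 - <<'E'
from h import *
st(th0=.03,steps=[.025,.02,.015,.01,.005,0,-.005,-.01])
E
```

```text
22.7 [0.5605 0.1487 0.2951] [ 0.27  0.24 -0.01  1.3  -0.02  2.13] [4.9 0.9 0.8] 0.0185
theta est 0.03256591184067259 rad 0.23063036904092343 lat 0.001608700904963373 Ftan down 2.8796101283767084
0.025 [-0.0, 0.05, -0.1] [0.3, 0.0, 0.0]
0.02 [-0.0, 0.1, -0.2] [0.6, 0.0, 0.0]
0.015 [-0.0, 0.15, -0.29] [0.9, 0.0, 0.0]
0.01 [-0.0, 0.21, -0.39] [1.1, 0.0, -0.0]
0.005 [-0.0, 0.26, -0.49] [1.4, 0.0, -0.0]
0 [-0.0, 0.31, -0.58] [1.7, 0.0, 0.0]
-0.005 [0.0, 0.37, -0.68] [2.0, 0.0, -0.0]
-0.01 [-0.0, 0.42, -0.78] [2.3, 0.0, -0.0]
```

carry_out([
  [1,[0,0.06,-0.1],[0.3,0,0]],
  [1,[0,0.12,-0.2],[0.6,0,0]],
  [1,[0,0.18,-0.29],[0.9,0,0]],
  [1,[0,0.25,-0.39],[1.1,0,0]],
  [1,[0,0.31,-0.49],[1.4,0,0]],
  [1,[0,0.36,-0.58],[1.7,0,0]],
  [1,[0,0.42,-0.68],[1.7,0,0]],
  [1,[0,0.42,-0.68],[1.7,0,0]],
  [1,[0,0.42,-0.68],[1.7,0,0]],
  [1,[0,0.42,-0.68],[1.7,0,0]],
])

```text
time_s: 23.95
ee_pos: [0.5636, 0.1477, 0.3016]
ee_rot: [-0.001, 0.803, 0.596, -0.001]
ft_force: [-1.0, 3.8, -4.3]
gripper_width: 0.0183
```

```bash
python3 - <<'E'
from h import *
st()
E
```

```text
23.95 [0.5636 0.1477 0.3016] [0.26 0.27 0.05 1.35 0.   2.12] [-1.   3.8 -4.3] 0.0183
theta est -0.00015701808997525823 rad 0.23058833186347602 lat 0.0015882601004892517 Ftan down -4.710542681455841
```

The force has reversed, so the arm is against its raised stop at the pose I first gripped it. Now releasing gently.

carry_out([
  [0.7,[0,0,0],[0,0,0]],
  [0.65,[0,0,0],[0,0,0]],
  [0.6,[0,0,0],[0,0,0]],
  [0.5,[0,0,0],[0,0,0]],
  [0.4,[0,0,0],[0,0,0]],
  [0.2,[0,0,0],[0,0,0]],
  [0,[0,0,0],[0,0,0]],
  [0,[0,0,0],[0,0,0]],
  [0,[0,0,0],[0,0,0]],
  [0,[0,0,0],[0,0,0]],
])

```text
time_s: 25.2
ee_pos: [0.5642, 0.1476, 0.3021]
ee_rot: [-0.0, 0.803, 0.596, -0.0]
ft_force: [-0.3, -0.0, -0.1]
gripper_width: 0.0859
```

carry_out([
  [0,[0,0,-0.5],[0,0,0]],
  [0,[0,0,-1.5],[0,0,0]],
  [0,[0,0,-3],[0,0,0]],
  [0,[0,0,-4.5],[0,0,0]],
  [0,[0,0,-6],[0,0,0]],
  [0,[0,0,-8],[0,0,0]],
  [0,[0,0,-10],[0,0,0]],
  [0,[0,-1,-11],[0,0,0]],
  [0,[0,-3,-11],[0,0,0]],
  [0,[0,-5,-11],[0,0,0]],
])

```text
time_s: 26.45
ee_pos: [0.5154, 0.1623, 0.4122]
ee_rot: [-0.0, 0.803, 0.596, -0.0]
ft_force: [0.3, -0.1, -0.1]
gripper_width: 0.0854
```

carry_out([
  [0,[0,-4,0],[0,0,0]],
  [0,[0,-8,0],[0,0,0]],
  [0,[0,-12,0],[0,0,0]],
  [0,[0,-15,0],[0,0,0]],
  [0,[0,-15,0],[0,0,0]],
  [0,[0,-15,0],[0,0,0]],
  [0,[0,-15,0],[0,0,0]],
  [0,[0,-15,0],[0,0,0]],
  [0,[0,-15,0],[0,0,0]],
  [0,[0,-15,0],[0,0,0]],
])

```text
time_s: 27.7
ee_pos: [0.373, 0.2054, 0.412]
ee_rot: [0.0, 0.803, 0.596, -0.0]
ft_force: [0.9, 0.5, 0.1]
gripper_width: 0.0854
```

```bash
python3 - <<'E'
from h import *
o=O();print(o['time_s'],o['ee_pos'],o['ft_force'],o['gripper_width'])
for n,b in (("top",(90,90,350,310)),("side",(120,110,320,350))):
    im=capture(n)[:,:,::-1].copy();cv2.imwrite(f"pics/{n}9f.png",im)
    im=im[b[1]:b[3],b[0]:b[2]]
    cv2.imwrite(f"pics/{n}9.png",cv2.resize(im,None,fx=2.5,fy=2.5,interpolation=cv2.INTER_CUBIC))
im=cv2.imread("pics/side9f.png");c,rect,k=bar("side",(155,130,200,185),im,65);print(c,rect,k)
for n,q in (("top","mug"),("top","trivet"),("side","jug"),("side","mug"),("side","trivet"),("top","switch"),("top","jug"),("side","reamer")):
    print(n,q,[(x['extent'],round(x['confidence'],2)) for x in find_in(n,q)[:2]])
E
```

```text
27.7 [0.37300235 0.20542682 0.41198894] [0.91468004 0.47068277 0.06862085] 0.08536030585761278
[178.81662592 159.71638142] ((178.97622680664062, 159.70057678222656), (53.532447814941406, 8.807026863098145), 51.76617431640625) 409
top mug [([293.5, 252.5, 330.9, 300.1], 0.73)]
top trivet [([235.3, 211.3, 297.8, 268.4], 0.71)]
side jug [([168.8, 157.8, 202.1, 193.8], 0.72), ([165.3, 137.5, 258.9, 178.3], 0.56)]
side mug [([232.2, 281.7, 261.2, 334.8], 0.66)]
side trivet [([217.6, 245.9, 268.1, 286.5], 0.87), ([160.5, 137.4, 260.0, 180.5], 0.36)]
top switch [([158.4, 243.8, 168.9, 260.2], 0.49), ([127.4, 132.6, 238.8, 234.7], 0.45)]
top jug [([96.8, 161.1, 156.8, 204.2], 0.77)]
side reamer [([199.3, 182.6, 231.8, 208.9], 0.68)]
```

View pics/side9.png

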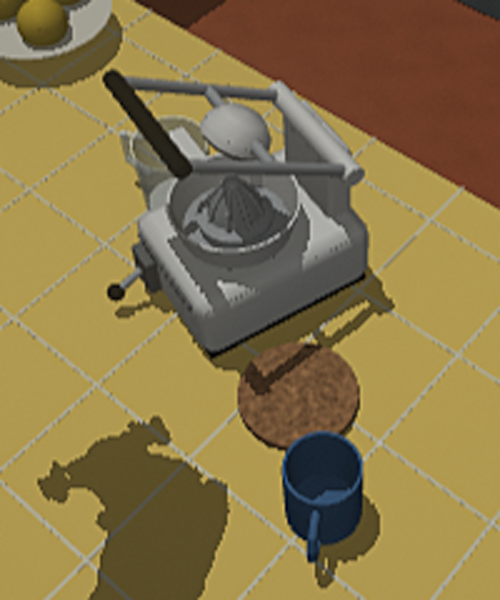

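View pics/top9.png

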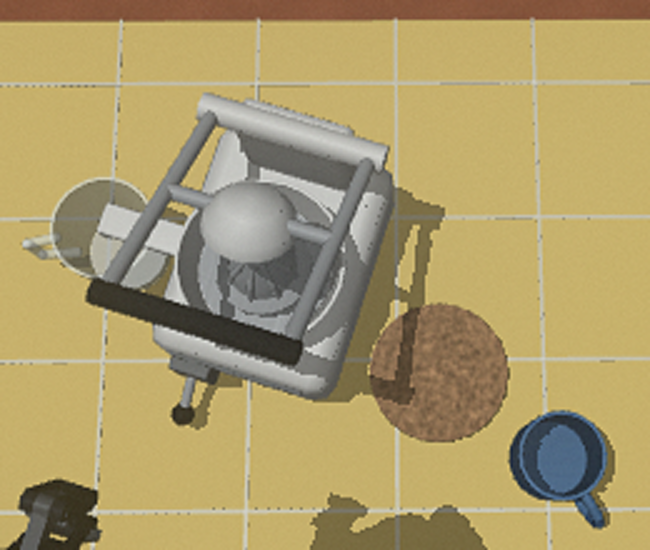

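The bar centroid is at (178.8, 159.7), the same as before. The reamer sits visibly deeper, with its tip at about (232,180) in the side crop. The switch, jug, trivet and mug look unchanged.

```bash
python3 - <<'E'
from rig import *
print(sign_off())
E
```

```text
the job is handed in; nothing more can be done
None
```

I gripped the press's bar, pressed the reamer home with the press's own arm, brought the arm back up slowly to its rest and let go. The job is handed in at about 28 s of the 64 s allowed. No verdict was reported.

- **Engagement:** The force at the bar rose from about 7 N to 10–12 N at an arm angle of about 0.47 rad. It then climbed steeply to about 26 N at 0.508 rad, where I stopped. I estimate about 38 N between pad and reamer, under the 60 N limit. The travel in between matches the coupling's 4 mm, but the coupling itself cannot be seen, so this rests on force and angle alone.
- **Overshoot of the guide value:** The last step went to 26 N, above the 20 N described as firm enough.
- **Return:** I commanded the way up at no more than about 0.16 rad/s. At the top the force reversed to about −4.7 N, which shows the arm was against its raised stop. The fingers then opened, and the force on the tool dropped to about zero.
- **Last checks:** The bar is at the same place in the side picture as at the start, and the reamer sits visibly lower. The switch, jug, trivet and mug look unmoved, and the robot stands clear. None of the final checks disagreed beyond a few pixels of detector noise.

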